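# Rack the sample vessels in reverse order

## Task

Move the four white sample vessels from the grey cells of the steel carrier into the black divided tray, one to a compartment and in reverse order: seen from the robot, the vessel that stood at the left end of the carrier goes into the compartment at the right end of the tray, the next one into the compartment beside it, and so on, so that the row ends up mirrored. Keep them upright and set each one down gently on the floor of its compartment, without dropping it.

Things in the scene. Friction and masses are not known exactly. Their poses are not given: they have to be found in the camera images.
- tube_center (a point): Tall narrow white sample tube with a ribbed blue cap: the tallest and slimmest body. 100 mm high, round body 24 mm across up to 84 mm, cap 27 mm across above that; 35 to 65 g. Starts upright in its own cell, foot 10 mm above the table. Point: its centre, half-way up, on the axis; z up. Grip the straight body about 12 mm above the centre, clear of the cell walls.
- jar_center (a point): Short wide white sample jar with a broad ribbed blue cap, the widest cap of the four. 76 mm high, round body 34 mm across up to 60 mm, cap 37 to 39 mm across above that; 56 to 104 g. Starts upright in its own cell, foot 10 mm above the table. Point: its centre, half-way up, on the axis; z up. Grip the straight body about 12 mm above the centre, clear of the cell walls.
- flask_center (a point): White round-shouldered bottle with a thin neck and the smallest cap (smooth, blue, 17 mm across). 92 mm high, straight round body 30 mm across up to 68 mm, then it narrows; 49 to 91 g. Starts upright in its own cell, foot 10 mm above the table. Point: its centre, half-way up, on the axis; z up. Grip the straight body about 12 mm above the centre, clear of the cell walls.
- square_center (a point): White square-sided bottle with a ribbed blue cap 25 to 27 mm across. 84 mm high, body 30 x 30 mm up to 64 mm; its x and y axes are square to its flat sides; it is turned by up to 12 degrees in its cell; 49 to 91 g. Starts upright in its own cell, foot 10 mm above the table. Point: its centre, half-way up, on the axis; z up. Grip the straight body about 12 mm above the centre, clear of the cell walls.
- cell_tube: Square open grey plastic cell in which the narrow tube starts; fixed on the carrier. 58 x 58 mm outside, 26 mm high, walls 3 mm; inner floor 6 mm above its origin, which is the centre of its underside, 4 mm above the table. z up, x and y parallel to the carrier's.
- cell_jar: Square open grey plastic cell in which the wide jar starts; fixed on the carrier. 58 x 58 mm outside, 26 mm high, walls 3 mm; inner floor 6 mm above its origin, which is the centre of its underside, 4 mm above the table. z up, x and y parallel to the carrier's.
- cell_flask: Square open grey plastic cell in which the thin-necked bottle starts; fixed on the carrier. 58 x 58 mm outside, 26 mm high, walls 3 mm; inner floor 6 mm above its origin, which is the centre of its underside, 4 mm above the table. z up, x and y parallel to the carrier's.
- cell_square: Square open grey plastic cell in which the square bottle starts; fixed on the carrier. 58 x 58 mm outside, 26 mm high, walls 3 mm; inner floor 6 mm above its origin, which is the centre of its underside, 4 mm above the table. z up, x and y parallel to the carrier's.
- carrier: Flat steel carrier, 72 x 252 mm, 4 mm thick, side strips 20 mm high, on which the four cells stand in a row; fixed. Origin: centre of its underside, at table height; z up. The row runs along y, which points to the robot's left (within 15 degrees); cell centres at y = -90, -30, 30, 90 mm, x = 0. Which vessel stands in which place varies.
- tray: Black tray, 70 x 252 x 30 mm high, left or right of the carrier; fixed. Three cross walls (6 mm) make a row of four empty compartments, 58 mm along x, 54 mm or more along y; inner floor 10 mm above the table. Origin: centre of its underside, at table height; z up; y, along the row, points to the robot's left (within 15 degrees). Compartment centres: y = -90, -30, 30, 90 mm (within 2), x = 0.

How it is judged:
By the outcome, as a careful person would: the job done as asked, in the order asked, and still so for the second after the job is handed in, with the robot touching nothing.
It also fails if it takes over 112 s, if anything falls off the work surface, if the arm or the gripper's body presses on something with over 40 N, if the wrist force passes 120 N, or if a joint passes its speed limit or range.

## Robot

A 6-joint arm with a two-finger parallel gripper is mounted at the origin on the work surface. World frame = base frame: x ahead of the robot, y to its left, z up, the work surface at z = 0. Lengths are in m, angles in rad, forces in N, time in s.
With the tool pointing down it reaches from about 0.3 to 0.875 m from the base axis. Payload 6.4 kg.
Tool frame: the origin (TCP) lies midway between the tips of the shut fingers; the grasp point (between the pads) lies 19 mm behind it; z points along the fingers, y is the line along which they close (so a half turn about z gives the same grasp; the last joint's range is limited). The gripper opens to 85 mm and grips with 20 to 120 N. Pads are 22 mm wide; open, the fingers measure 114 mm over their backs; the gripper's body (76 mm by 85 mm) begins 54 mm behind the grasp point. The pads swing forward as they close: fully open they stand 13 mm farther back than shut.
Start: joints at [-1.463, 0.181, 1.607, -0, 1.354, -0.206], TCP at [0.178, -0.547, 0.231] pointing down, gripper open.
Joint ranges: [-2.99, 2.99], [-0.89, 2.07], [0.3, 2.58], [-1.14, 4.28], [0, 2.63], [-3.12, 3.12]. Speed limits (rad/s): [2.57, 2.57, 3.01, 3.14, 3.14, 3.14].

## Interface

Orientations are given as a unit quaternion [w, x, y, z].
In Python, from bench import status, camera, ctrl gives the robot as it stands. The module is installed in compiled form; this text tells all that it offers.
- The arm moves only by the shell command python3 -m handwheel 'ROWS'. ROWS is JSON, a list that holds one entry, the list of rows, each a list of 7 numbers: the opening, from -1 (shut) to 1 (fully open), then the shift along the tool's x, y, z in cm, then the turn, a rotation vector about the tool's x, y, z in degrees. A call has 1 to 10 rows; each row is the pose to reach, as a shift and turn from the pose commanded when the call began, along the tool's axes at that moment; what a row does not reach only later rows make up. A row lasts 1/8 s, in which the tool goes at most 62.5 mm and 10.7 degrees, less where a joint would pass 70% of its speed; a pose out of reach is approached as far as the arm can. A call with a gripper value outside its range is refused whole. The fingers move at their own pace and stop on an object; the grip force is fixed at half the most. Time passes only in rows, so rows that repeat a pose let the fingers close. It gives the time, the measured TCP pose, the force, the opening and the grip force at its end, in the units of the state.
- status.get_obs(): the state, without advancing time (a new reading comes with each control period).
- camera(name): name is "scene" or "side" or "wrist"; returns a dict with "frame" (384x512x3 uint8, blue, green, red), "depth" (384x512 float32, m along the optical axis (not along the pixel's ray), 0 where there is no reading), "fx", "fy", "cx", "cy" (pixels), "dist" ([k1, k2, p1, p2, k3] as OpenCV has them; the pictures are not rectified), "extrinsics" (4x4, takes a point from camera to world coordinates); the wrist camera has in their place "hand_eye" (4x4, takes a point from camera to tool coordinates, whose origin is the TCP and whose axes are the flange's). Camera axes: x right, y down, z forward; pixel columns grow to the right and rows downward; lengths in m; the calibration is good to about 2 mm. A picture is of the moment at which its call begins: read the wrist's pose just before it.
- ctrl.hand_in(): hands the job in; it is judged then, once.
The state is a dict: "time_s": time; "q": joint angles; "dq": joint speeds; "joint_efforts": joint torques, N m; "eef_pos": TCP position; "eef_rot": TCP orientation; "wrist_force": force on the tool from outside, world axes, zero at the start; "torque": the same for the moment, N m; "opening": opening from 0.0 (shut) to 1.0 (fully open); "grasp_force": force on a finger pad.
Only numpy, scipy, OpenCV 4.12 (cv2) and the standard library are available. Lean on these libraries where they do the work, as an engineer would, in place of code of your own. Each camera call takes 0.05 s, during which the arm holds its last target. There are 200 camera calls.

## Working session

There is one attempt and no reset: what is moved stays moved. The work goes in short steps, Python scripts to look and compute and a shell command to move; the robot and the scene stay as the last step left them, time stands still between calls to the robot, and variables do not carry over. Pictures are saved under pics/ and viewed, at most 14 in all, crops included, and the job is handed in when it is done.

```bash
mkdir -p pics
python3 - <<'E'
from bench import status,camera
import cv2,numpy as np
o=status.get_obs();print(o)
for n in("scene","side"):
    c=camera(n);cv2.imwrite(f"pics/{n}0.png",c["frame"]);np.savez(f"{n}0.npz",**{k:np.array(v) for k,v in c.items()})
    print(n,c["fx"],c["cx"],c["dist"],c["extrinsics"])
E
```

```text
{'time_s': 0.0, 'q': array([-1.46329569e+00,  1.81517093e-01,  1.60799149e+00, -7.13409429e-06,
        1.35380726e+00, -2.06287852e-01]), 'dq': array([ 0.0006568 ,  0.00138281, -0.00113894,  0.00200753,  0.00062254,
       -0.0011165 ]), 'joint_efforts': array([-3.35932627e-04, -4.44872367e+01, -3.51334083e+01, -2.28587883e-04,
        9.10829811e-03,  1.68717978e-06]), 'eef_pos': array([ 0.17744339, -0.54636282,  0.2304056 ]), 'eef_rot': array([-8.60716913e-04,  9.87716837e-01,  1.56252062e-01,  3.90615293e-05]), 'wrist_force': array([-0.48192327, -0.57424775,  0.41690406]), 'torque': array([ 0.00039242, -0.07318308, -0.00494501]), 'grasp_force': 0.0, 'opening': 1.001590514943229}
scene 379.8566195242551 255.31817067888574 [-0.08484969  0.          0.          0.          0.        ] [[ 0.45761912  0.73833756 -0.49542142  0.91393368]
 [ 0.88909796 -0.37404915  0.26380306 -0.18595752]
 [ 0.00946374 -0.5611995  -0.82762646  0.66876173]
 [ 0.          0.          0.          1.        ]]
side 474.78228257259264 251.53638494805887 [0.04823914 0.         0.         0.         0.        ] [[-0.67743585 -0.44012867  0.58937884 -0.11386065]
 [-0.7355131   0.41625472 -0.53455822  0.57917465]
 [-0.01005733 -0.79562476 -0.60570627  0.72624697]
 [ 0.          0.          0.          1.        ]]
```

View pics/scene0.png

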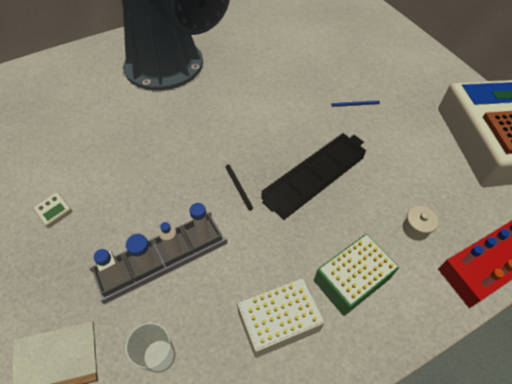

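View pics/side0.png

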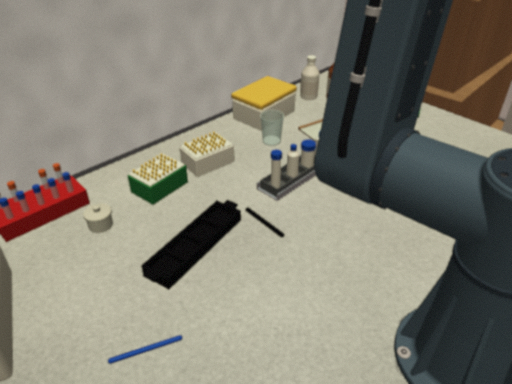

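Scene picture: the robot's left is image right. Vessels run from right (robot's left) to left: tube (198,211), flask (167,230), jar (137,244) and square bottle (102,258). The tray spans (270,205) to (355,140). I'll turn these into positions and look at enlarged crops.

```bash
cat > h.py <<'E'
import cv2,numpy as np
from scipy.spatial.transform import Rotation as R
def K(c): return np.array([[c["fx"],0,c["cx"]],[0,c["fy"],c["cy"]],[0,0,1.]])
def ray(c,uv,T):
    p=cv2.undistortPoints(np.array(uv,float).reshape(-1,1,2),K(c),np.array(c["dist"]))[:,0]
    return np.c_[p,np.ones(len(p))]@T[:3,:3].T,T[:3,3]
def atz(c,uv,z,T):
    d,o=ray(c,uv,T);z=np.broadcast_to(z,len(d));return o+d*((z-o[2])/d[:,2])[:,None]
def cloud(c,T):
    D=np.array(c["depth"]);v,u=np.mgrid[:384,:512]
    d,o=ray(c,np.c_[u.ravel(),v.ravel()],T)
    return (o+d*D.ravel()[:,None]).reshape(384,512,3)
def tcpT(o):
    T=np.eye(4);q=o["eef_rot"];T[:3,:3]=R.from_quat([q[1],q[2],q[3],q[0]]).as_matrix();T[:3,3]=o["eef_pos"];return T
def delta(o,goal,yaw=None):
    """shift in tool axes (cm) and turn about tool z (deg) so tool y axis is along yaw (mod 180)"""
    T=tcpT(o);s=T[:3,:3].T@(np.array(goal)-T[:3,3])*100;t=0
    if yaw is not None:
        y=T[:3,1];a=np.arctan2(y[1],y[0]);t=-np.degrees((yaw-a+np.pi/2)%np.pi-np.pi/2)
    return s.round(2),round(t,1)
E
python3 - <<'E'
from h import *
c=np.load("scene0.npz");T=c["extrinsics"];P=cloud(c,T);f=c["frame"]
hsv=cv2.cvtColor(f,cv2.COLOR_BGR2HSV)
m=((abs(hsv[...,0].astype(int)-112)<12)&(hsv[...,1]>130)).astype(np.uint8);m[:, 215:]=0
n,L,s,ce=cv2.connectedComponentsWithStats(m)
for i in range(1,n):
    if s[i,4]>25:
        p=P[L==i];p=p[p[:,2]>.02]
        zt=np.percentile(p[:,2],95);t=p[p[:,2]>zt-.006]
        print(ce[i].round(),s[i,4],"top",zt.round(4),"xy",t.mean(0).round(4))
# tray
g=f.max(2)<45;g[:, :255]=0;g[:125]=0;g[225:]=0;g[:,375:]=0
p=P[g];w=(p[:,2]>.022)&(p[:,2]<.04);print(g.sum(),w.sum(),np.percentile(p[:,2],[2,20,50,80,98]).round(4))
r=cv2.minAreaRect((P[g&(P[...,2]>.02)&(P[...,2]<.045)][:,:2]*1000).astype(np.float32));print("tray rect",r)
a=cv2.resize(f[125:225,250:380],None,fx=6,fy=6,interpolation=2);cv2.imwrite("pics/trayc.png",cv2.convertScaleAbs(a,alpha=3))
cv2.imwrite("pics/carc.png",cv2.resize(f[195:305,80:235],None,fx=5,fy=5,interpolation=2))
E
```

```text
[197. 209.] 145 top 0.1109 xy [ 0.5611 -0.1122  0.1094]
[165. 226.] 52 top 0.1027 xy [ 0.5624 -0.1737  0.1012]
[136. 243.] 308 top 0.0869 xy [ 0.5668 -0.2283  0.0927]
[101. 256.] 144 top 0.0949 xy [ 0.5626 -0.2889  0.0933]
3567 1246 [0.0068 0.0092 0.0133 0.0278 0.0309]
tray rect ((533.342041015625, 163.17251586914062), (69.43093872070312, 282.1333312988281), 13.714591979980469)
```

View pics/trayc.png

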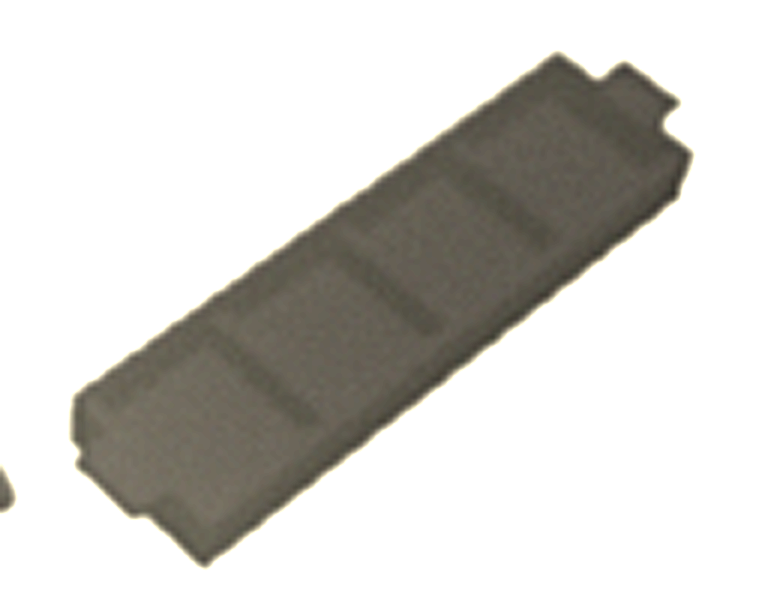

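View pics/carc.png

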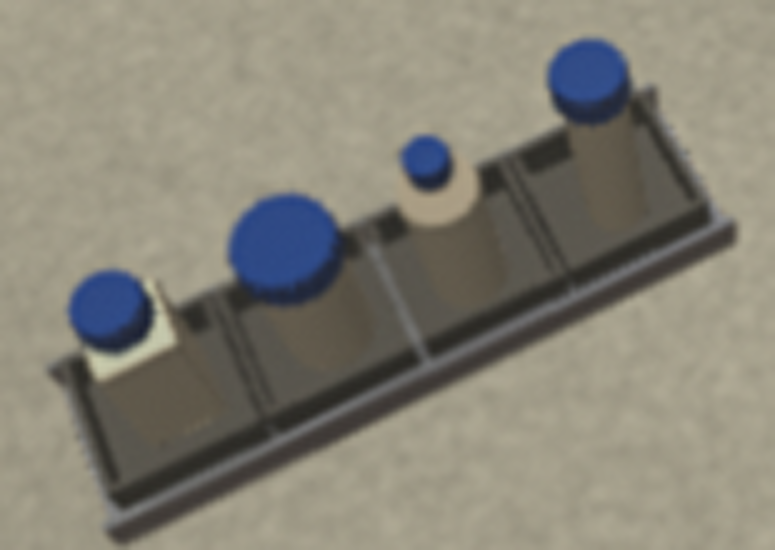

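The tray crop shows a lug on each end, rim corners at about (343,134), (365,150) and (263,191), and three cross walls. The carrier crop shows the square bottle, jar, flask and tube from left to right, with the square bottle visibly turned. Next I'll work out a viewing move.

Run:
```python
from h import *
from bench import status,camera
c=np.load("scene0.npz");T=c["extrinsics"]
px=lambda a,x,y,s:np.array(a)/s+[x,y]
print("tray rim",atz(c,px([[558,55],[690,152],[80,397]],250,125,6),.03,T).round(4).tolist())
print("tray walls top",atz(c,px([[455,160],[550,240],[335,240],[440,330],[215,330],[315,420]],250,125,6),.03,T)[:,:2].round(4).tolist())
print("carrier corners",atz(c,px([[652,92],[735,225],[110,525],[60,372]],80,195,5),[.02]*4,T)[:,:2].round(4).tolist())
o=status.get_obs();w=camera("wrist");print(w["hand_eye"],w["fx"],w["cx"],w["cy"])
print(delta(o,[.5,-.2,.36],0.0))
```

```text
tray rim [[0.4735, 0.2745, 0.03], [0.5362, 0.2909, 0.03], [0.5316, 0.0361, 0.03]]
tray walls top [[0.5001, 0.2095], [0.5473, 0.2195], [0.5124, 0.1498], [0.5633, 0.1617], [0.5277, 0.0913], [0.576, 0.1028]]
carrier corners [[0.5255, -0.08], [0.5944, -0.0754], [0.6031, -0.3228], [0.5378, -0.3243]]
[[ 4.39594434e-04 -9.45115183e-01 -3.26737045e-01  8.45788602e-02]
 [ 9.99999345e-01  7.60655658e-04 -8.54855822e-04 -4.67260106e-04]
 [ 1.05647160e-03 -3.26736456e-01  9.45114899e-01 -1.41994345e-01]
 [ 0.00000000e+00  0.00000000e+00  0.00000000e+00  1.00000000e+00]] 264.9571307354947 258.03937539025833 199.00573421063453
(array([ 41.38, -23.01, -12.9 ]), np.float64(-72.0))
```

```bash
python3 -c "
from h import *;from bench import status
print(delta(status.get_obs(),[.55,-.2,.30],.04))"
```

```text
(array([ 46.13, -21.47,  -6.9 ]), np.float64(-74.3))
```

```bash
python3 -m handwheel '[[[1,46.1,-21.5,-6.9,0,0,-74.3],[1,46.1,-21.5,-6.9,0,0,-74.3],[1,46.1,-21.5,-6.9,0,0,-74.3],[1,46.1,-21.5,-6.9,0,0,-74.3],[1,46.1,-21.5,-6.9,0,0,-74.3],[1,46.1,-21.5,-6.9,0,0,-74.3],[1,46.1,-21.5,-6.9,0,0,-74.3],[1,46.1,-21.5,-6.9,0,0,-74.3],[1,46.1,-21.5,-6.9,0,0,-74.3],[1,46.1,-21.5,-6.9,0,0,-74.3]]]'
python3 - <<'E'
from h import *
from bench import status,camera
o=status.get_obs();w=camera("wrist");T=tcpT(o)@w["hand_eye"]
print(o["eef_pos"],np.degrees(np.arctan2(tcpT(o)[1,1],tcpT(o)[0,1])),o["q"].round(2))
np.savez("w1.npz",T=T,**{k:np.array(v) for k,v in w.items()})
cv2.imwrite("pics/w1.png",cv2.resize(w["frame"],(800,600),interpolation=2))
P=cloud(w,T);hsv=cv2.cvtColor(w["frame"],cv2.COLOR_BGR2HSV)
m=((abs(hsv[...,0].astype(int)-112)<14)&(hsv[...,1]>120)).astype(np.uint8)
n,L,s,ce=cv2.connectedComponentsWithStats(m)
for i in range(1,n):
    if s[i,4]>60:
        p=P[L==i];zt=np.percentile(p[:,2],90);t=p[p[:,2]>zt-.005]
        c,r=cv2.minEnclosingCircle((t[:,:2]*1000).astype(np.float32));print(ce[i].round(),s[i,4],"top",zt.round(4),"mean",t.mean(0).round(4),"circ",np.round(c,1),round(r,1))
E
```

```text
time_s: 1.4
eef_pos: [0.5497, -0.1996, 0.2998]
eef_rot: [-0.0, 0.692, 0.722, -0.0]
wrist_force: [0.2, -0.1, -0.4]
opening: 0.999
grasp_force: 0.0
[ 0.54971376 -0.19957015  0.29981436] 2.3822171838252597 [-0.55  0.15  1.5  -0.    1.49 -0.59]
[269. 105.] 346 top 0.1103 mean [ 0.5591 -0.1107  0.1113] circ [ 558.6 -110.8] 12.6
[267. 155.] 91 top 0.1025 mean [ 0.5604 -0.1712  0.1053] circ [ 555.4 -146.4] 32.7
[264. 192.] 465 top 0.0865 mean [ 0.5597 -0.2268  0.0862] circ [ 554.7 -179.7] 65.3
[263. 233.] 175 top 0.094 mean [ 0.5605 -0.2852  0.0971] circ [ 552.4 -206.7] 91.9
```

Run:
```python
from h import *
w=np.load("w1.npz");cv2.imwrite("pics/w1c.png",cv2.resize(w["frame"][60:290,170:370],(696,800)[::1],interpolation=2)[:600] if 0 else cv2.resize(w["frame"][75:265,190:350],None,fx=3.15,fy=3.15,interpolation=2))
```

```text
(no output)
```

View pics/w1c.png

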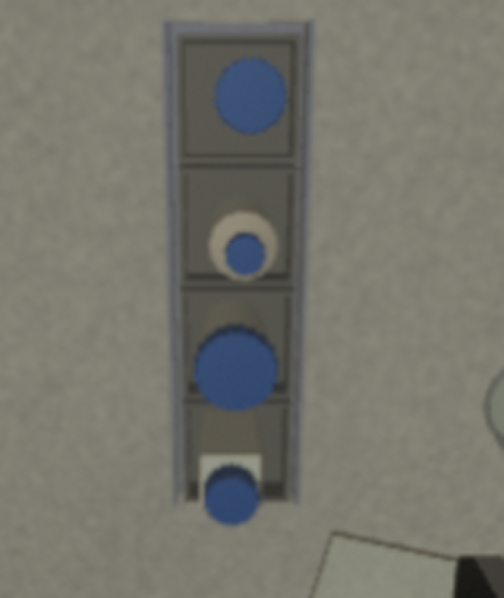

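The crop shows, from top (robot's left) to bottom: tube cap (251,95), flask cap (245,254), jar cap (236,371) and square cap (231,497). The top edge of the square bottle runs level from (200,456) to (261,455), so its flats are parallel to the tool axes.

Run:
```python
from h import *
from bench import status
w=np.load("w1.npz");o=status.get_obs()
uv=np.array([[251,95],[245,254],[236,371],[231,497]])/3.15+[190,75]
P=atz(w,uv,[.110,.102,.086,.094],w["T"]);print(P.round(4))
# scene cross-check
for p in P: print(delta(o,[p[0],p[1],.3],.04))
# tray centre from rim corners/walls (scene)
W=np.array([[.5001,.2095],[.5473,.2195],[.5124,.1498],[.5633,.1617],[.5277,.0913],[.576,.1028]]).reshape(3,2,2).mean(1);print("wall mids",W)
```

```text
[[ 0.5597 -0.1107  0.11  ]
 [ 0.5609 -0.1723  0.102 ]
 [ 0.5604 -0.2275  0.086 ]
 [ 0.5609 -0.286   0.094 ]]
(array([ 8.92,  1.42, -0.03]), np.float64(-0.0))
(array([ 2.76,  1.3 , -0.03]), np.float64(-0.0))
(array([-2.75,  1.03, -0.03]), np.float64(-0.0))
(array([-8.6 ,  0.84, -0.03]), np.float64(-0.0))
wall mids [[0.5237  0.2145 ]
 [0.53785 0.15575]
 [0.55185 0.09705]]
```

```bash
python3 -m handwheel '[[[1,34,0,0,0,0,-11.3],[1,34,0,0,0,0,-11.3],[1,34,0,0,0,0,-11.3],[1,34,0,0,0,0,-11.3],[1,34,0,0,0,0,-11.3],[1,34,0,0,0,0,-11.3],[1,34,0,0,0,0,-11.3],[1,34,0,0,0,0,-11.3]]]'
python3 - <<'E'
from h import *
from bench import status,camera
o=status.get_obs();w=camera("wrist");T=tcpT(o)@w["hand_eye"]
np.savez("w2.npz",T=T,**{k:np.array(v) for k,v in w.items()})
f=w["frame"]
P=cloud(w,T)
g=(P[...,2]>.024)&(P[...,2]<.038)&(f.max(2)<60)&(P[...,1]>0)&(P[...,1]<.33)&(abs(P[...,0]-.54)<.09)
print(g.sum(),cv2.minAreaRect((P[g][:,:2]*1000).astype(np.float32)))
v,u=np.nonzero(g);b=[v.min()-10,v.max()+10,u.min()-10,u.max()+10];print(b)
a=f[max(b[0],0):b[1],max(b[2],0):b[3]];s=580/max(a.shape[:2]);print(s);cv2.imwrite("pics/w2c.png",cv2.convertScaleAbs(cv2.resize(a,None,fx=s,fy=s,interpolation=2),alpha=2.5))
E
```

```text
time_s: 2.45
eef_pos: [0.5361, 0.1377, 0.3]
eef_rot: [0.0, 0.619, 0.785, -0.0]
wrist_force: [0.2, 0.1, 0.5]
opening: 1.002
grasp_force: 0.0
2202 ((531.0264892578125, 165.01817321777344), (67.25320434570312, 280.5325927734375), 13.725667953491211)
[np.int64(36), np.int64(239), np.int64(226), np.int64(292)]
2.857142857142857
```

View pics/w2c.png

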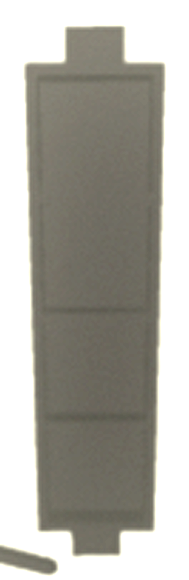

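The crop shows rim corners at (27,66), (163,64), (39,530) and (154,527). Cross walls are visible at rows 310 and 418, and lugs stick out at both ends.

Run:
```python
from h import *
from bench import status
w=np.load("w2.npz");o=status.get_obs()
uv=np.array([[27,66],[163,64],[154,527],[39,530],[98,310],[97,418]])/(580/203)+[226,36]
P=atz(w,uv,.03,w["T"])[:,:2];print(P.round(4))
C=P[:4].mean(0);d=(P[0]+P[1]-P[2]-P[3]);L=np.hypot(*d)/2;d/=np.hypot(*d);a=np.arctan2(-d[0],d[1])
print("C",C,"len",L,"wid",np.linalg.norm(P[0]-P[1]),np.linalg.norm(P[3]-P[2]),"yaw",np.degrees(a),"walls y",(P[4:]-C)@d)
for y in(-.09,-.03,.03,.09):print(y,(C+d*y).round(4))
print("to tube",delta(o,[.56,-.1107,.2],.04))
```

```text
[[0.4699 0.277 ]
 [0.5348 0.2935]
 [0.5943 0.0533]
 [0.5285 0.0355]
 [0.5321 0.1691]
 [0.5458 0.1104]]
C [0.53189898 0.16485729] len 0.24797979955578195 wid 0.06694182667372348 0.0682049856697094 yaw 13.774077200864513 walls y [ 0.00405889 -0.05618216]
-0.09 [0.5533 0.0774]
-0.03 [0.539  0.1357]
0.03 [0.5248 0.194 ]
0.09 [0.5105 0.2523]
to tube (array([-24.7 ,  -3.45,  10.02]), np.float64(11.1))
```

```bash
python3 -m handwheel '[[[1,-24.7,-3.45,8,0,0,11.1],[1,-24.7,-3.45,8,0,0,11.1],[1,-24.7,-3.45,8,0,0,11.1],[1,-24.7,-3.45,8,0,0,11.1],[1,-24.7,-3.45,8,0,0,11.1],[1,-24.7,-3.45,8,0,0,11.1],[1,-24.7,-3.45,12,0,0,11.1],[1,-24.7,-3.45,16,0,0,11.1],[1,-24.7,-3.45,16,0,0,11.1]]]'
python3 - <<'E'
from h import *
from bench import status,camera
o=status.get_obs();print(delta(o,[.56,-.1107,.053],.04))
w=camera("wrist");cv2.imwrite("pics/w3.png",w["frame"])
E
```

```text
time_s: 3.62
eef_pos: [0.5584, -0.1064, 0.1379]
eef_rot: [-0.003, 0.691, 0.723, -0.001]
wrist_force: [-0.6, 0.1, 1.1]
opening: 1.003
grasp_force: 0.0
(array([-0.46,  0.19,  8.49]), np.float64(0.3))
```

View pics/w3.png

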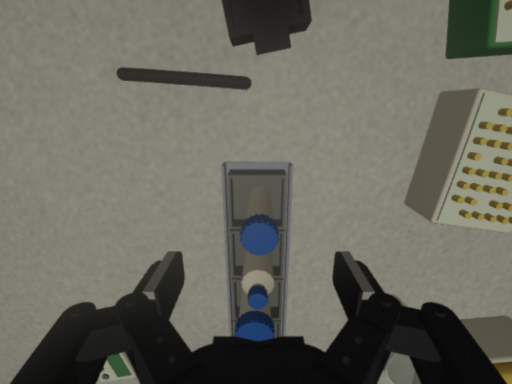

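The fingers at (172,260) and (345,260) straddle the tube cap at (260,237), so the grip is centred. I'll go down and close.

```bash
python3 -m handwheel '[[[1,0,0,3,0,0,0],[1,0,0,6,0,0,0],[1,0,0,8.7,0,0,0],[1,0,0,8.7,0,0,0],[-1,0,0,8.7,0,0,0],[-1,0,0,8.7,0,0,0],[-1,0,0,8.7,0,0,0],[-1,0,0,8.7,0,0,0],[-1,0,0,8.7,0,0,0],[-1,0,0,8.7,0,0,0]]]'
```

```text
time_s: 4.92
eef_pos: [0.5612, -0.1089, 0.0543]
eef_rot: [0.001, 0.692, 0.722, 0.0]
wrist_force: [-1.6, 1.3, 6.5]
opening: 0.268
grasp_force: 58.1
```

```bash
cat >> h.py <<'E'
def plan(frm,fyaw,to,tyaw):
    y=np.array([np.cos(fyaw),np.sin(fyaw),0]);z=np.array([0,0,-1.]);x=np.cross(y,z)
    return (np.array([x,y,z])@(np.array(to)-frm)*100).round(2),round(-np.degrees(tyaw-fyaw),1)
E
python3 -c "
from h import *
print(plan([.5603,-.1105,.053],.0416,[.553,.079,.053],.24))"
```

```text
(array([18.96,  0.06,  0.  ]), np.float64(-11.4))
```

```bash
python3 -m handwheel '[[[-1,0,0,-2,0,0,0],[-1,0,0,-6,0,0,0],[-1,0,0,-8,0,0,0],[-1,0,0,-8,0,0,0],[-1,5,0.05,-8,0,0,-3],[-1,10,0.05,-8,0,0,-6],[-1,15,0.05,-8,0,0,-9],[-1,19,0.05,-8,0,0,-11.4],[-1,19,0.05,-8,0,0,-11.4],[-1,19,0.05,-8,0,0,-11.4]]]'
python3 - <<'E'
from h import *
from bench import status,camera
o=status.get_obs();print(delta(o,[.553,.079,.053],.24),o["opening"])
w=camera("wrist");cv2.imwrite("pics/w4.png",cv2.convertScaleAbs(w["frame"],alpha=1.6))
E
```

```text
time_s: 6.18
eef_pos: [0.5522, 0.081, 0.1321]
eef_rot: [-0.001, 0.616, 0.787, -0.001]
wrist_force: [-0.3, -0.2, -1.0]
opening: 0.265
grasp_force: 58.4
(array([-0.22,  0.05,  7.91]), np.float64(0.1)) 0.26534555251618375
```

View pics/w4.png

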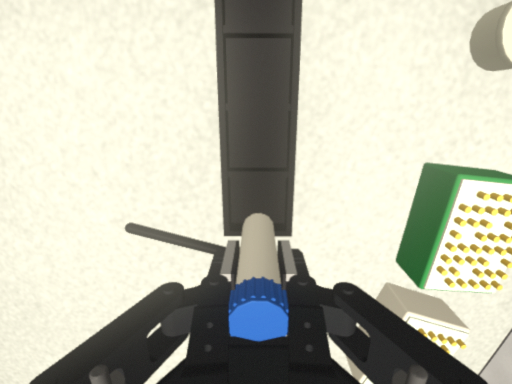

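The tube hangs upright and centred over the tray line. The tray's end rim is at row 235, with cross walls at rows 170 and 35 (one between is hard to see). I'll check the numbers.

Run:
```python
from h import *
from bench import status,camera
o=status.get_obs();w=camera("wrist");T=tcpT(o)@w["hand_eye"]
P=atz(w,[[258,235],[258,170],[258,104],[258,35],[224,235],[292,235],[219,105],[298,105]],.03,T);Q=(P-T[:3,3])
for p in P: print(p.round(4), "tool rel",(tcpT(o)[:3,:3].T@(p-tcpT(o)[:3,3])*1000).round(1))
```

```text
[0.5617 0.0433 0.03  ] tool rel [-38.3   0.2 102.3]
[0.5454 0.1091 0.03  ] tool rel [ 29.5   0.2 102.3]
[0.5313 0.1662 0.03  ] tool rel [ 88.3   0.2 102.3]
[0.5185 0.2185 0.03  ] tool rel [142.1   0.2 102.3]
[0.5278 0.0349 0.03  ] tool rel [-38.4 -34.6 102.4]
[0.5955 0.0516 0.03  ] tool rel [-38.3  35.1 102.3]
[0.4984 0.1573 0.03  ] tool rel [ 87.5 -33.9 102.4]
[0.5655 0.1739 0.03  ] tool rel [ 87.5  35.1 102.3]
```

```bash
python3 -m handwheel '[[[-1,0,0,3,0,0,0],[-1,0,0,6,0,0,0],[-1,0,0,7.2,0,0,0],[-1,0,0,7.5,0,0,0],[-1,0,0,7.7,0,0,0],[-1,0,0,7.8,0,0,0],[-1,0,0,7.85,0,0,0],[-1,0,0,7.85,0,0,0],[-1,0,0,7.85,0,0,0]]]'
```

```text
time_s: 7.4
eef_pos: [0.553, 0.0813, 0.055]
eef_rot: [0.0, 0.616, 0.787, 0.0]
wrist_force: [-1.1, 0.0, -0.6]
opening: 0.274
grasp_force: 58.4
```

```bash
python3 -m handwheel '[[[-1,0,0,0.05,0,0,0],[-1,0,0,0.1,0,0,0],[-1,0,0,0.1,0,0,0],[-1,0,0,0.1,0,0,0]]]'
```

```text
time_s: 7.9
eef_pos: [0.553, 0.0812, 0.0543]
eef_rot: [0.0, 0.616, 0.787, 0.0]
wrist_force: [-2.1, -0.5, 5.2]
opening: 0.265
grasp_force: 58.7
```

```bash
python3 -m handwheel '[[[0,0,0,0,0,0,0],[1,0,0,0,0,0,0],[1,0,0,0,0,0,0],[1,0,0,0,0,0,0],[1,0,0,-3,0,0,0],[1,0,0,-7,0,0,0],[1,0,0,-10,0,0,0],[1,0,0,-10,0,0,0]]]'
python3 - <<'E'
from h import *
from bench import status,camera
o=status.get_obs();print(delta(o,[.5609,-.1723,.15],.0416))
w=camera("wrist");cv2.imwrite("pics/w5.png",cv2.convertScaleAbs(w["frame"],alpha=1.6))
E
```

```text
time_s: 8.9
eef_pos: [0.5549, 0.0812, 0.1567]
eef_rot: [0.002, 0.616, 0.787, 0.002]
wrist_force: [0.1, 0.1, 0.2]
opening: 0.996
grasp_force: 0.0
(array([-24.75,  -5.5 ,   0.68]), np.float64(11.5))
```

View pics/w5.png

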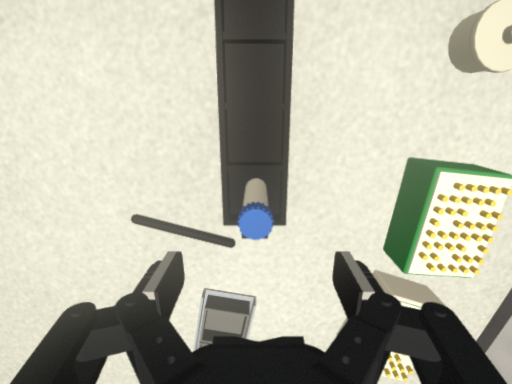

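The tube stands upright in the right-end compartment. Next is the flask.

```bash
python3 -m handwheel '[[[1,-6,-1.3,0,0,0,3],[1,-12,-2.6,0,0,0,6],[1,-18,-3.9,0,0,0,9],[1,-24.8,-5.3,0,0,0,11.4],[1,-24.8,-5.3,0,0,0,11.4],[1,-24.8,-5.3,0,0,0,11.4],[1,-24.8,-5.3,0,0,0,11.4]]]'
python3 - <<'E'
from h import *
from bench import status,camera
o=status.get_obs();w=camera("wrist");T=tcpT(o)@w["hand_eye"];print(delta(o,[.5609,-.1723,.049],.0416),o["time_s"])
hsv=cv2.cvtColor(w["frame"],cv2.COLOR_BGR2HSV)
m=((abs(hsv[...,0].astype(int)-112)<14)&(hsv[...,1]>120)).astype(np.uint8)
n,L,s,ce=cv2.connectedComponentsWithStats(m)
for i in range(1,n):
    if s[i,4]>60: print(ce[i],s[i],atz(w,[ce[i]],.102,T).round(4))
E
```

```text
time_s: 9.82
eef_pos: [0.5604, -0.1704, 0.1529]
eef_rot: [-0.001, 0.691, 0.723, -0.0]
wrist_force: [0.3, 0.3, -1.0]
opening: 0.997
grasp_force: 0.0
(array([-0.2 ,  0.05, 10.39]), np.float64(0.2)) 9.825
[258.00357143 222.4       ] [249 214  19  18 280] [[ 0.5606 -0.1716  0.102 ]]
[254.89642857 268.67946429] [ 235  249   40   38 1120] [[ 0.5599 -0.2146  0.102 ]]
[252.8989726  322.36130137] [241 308  25  29 584] [[ 0.5604 -0.273   0.102 ]]
```

```bash
python3 -m handwheel '[[[1,0,0,4,0,0,0],[1,0,0,8,0,0,0],[1,0,0,10.4,0,0,0],[1,0,0,10.4,0,0,0],[-1,0,0,10.4,0,0,0],[-1,0,0,10.4,0,0,0],[-1,0,0,10.4,0,0,0],[-1,0,0,10.4,0,0,0],[-1,0,0,10.4,0,0,0],[-1,0,0,10.4,0,0,0]]]'
python3 -c "
from h import *
print(plan([.561,-.172,.05],.0416,[.5385,.1375,.05],.24))"
```

```text
time_s: 11.12
eef_pos: [0.5615, -0.1726, 0.0511]
eef_rot: [0.001, 0.692, 0.722, 0.0]
wrist_force: [-1.8, 0.8, 6.1]
opening: 0.332
grasp_force: 59.0
(array([31.02, -0.96,  0.  ]), np.float64(-11.4))
```

```bash
python3 -m handwheel '[[[-1,0,0,-4,0,0,0],[-1,0,0,-9,0,0,0],[-1,0,0,-14,0,0,0],[-1,0,0,-14,0,0,0],[-1,6,-0.2,-14,0,0,-3],[-1,12,-0.4,-14,0,0,-6],[-1,18,-0.6,-14,0,0,-9],[-1,24,-0.8,-14,0,0,-11.4],[-1,31,-0.95,-14,0,0,-11.4],[-1,31,-0.95,-14,0,0,-11.4]]]'
python3 -m handwheel '[[[-1,0,0,0,0,0,0],[-1,0,0,0,0,0,0],[-1,0,0,5,0,0,0]]]'
python3 - <<'E'
from h import *
from bench import status,camera
o=status.get_obs();print(delta(o,[.5385,.1375,.05],.24))
w=camera("wrist");cv2.imwrite("pics/w6.png",cv2.convertScaleAbs(w["frame"],alpha=2.2))
E
```

```text
time_s: 12.38
eef_pos: [0.5364, 0.1407, 0.1886]
eef_rot: [-0.001, 0.615, 0.789, -0.0]
wrist_force: [0.0, -0.2, -1.2]
opening: 0.331
grasp_force: 59.3
time_s: 12.75
eef_pos: [0.5422, 0.1355, 0.1433]
eef_rot: [0.004, 0.617, 0.787, 0.003]
wrist_force: [0.9, -0.6, -0.3]
opening: 0.329
grasp_force: 59.3
(array([ 0.31, -0.41,  9.33]), np.float64(-0.0))
```

View pics/w6.png

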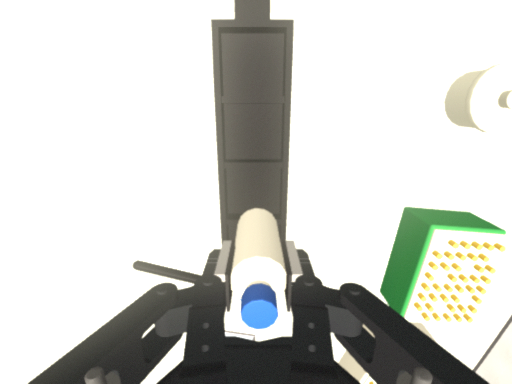

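The flask is held upright. Cross walls are visible at rows 102, 160 and 215, and the target compartment lies between 160 and 215. I'll check where the flask would land.

Run:
```python
from h import *
from bench import status,camera
o=status.get_obs();w=camera("wrist");T=tcpT(o)@w["hand_eye"];M=tcpT(o)
for p in atz(w,[[254,25],[254,102],[254,160],[254,215],[220,160],[288,160]],.03,T): print(p.round(4),(M[:3,:3].T@(p-M[:3,3])*1000).round(1))
print(M[:3,2])
```

```text
[0.4966 0.2797 0.03  ] [149.8  -3.1 103.8]
[0.5105 0.2216 0.03  ] [ 90.   -3.3 103.8]
[0.5225 0.1717 0.03  ] [ 38.7  -3.5 103.7]
[0.5354 0.1178 0.03  ] [-16.8  -3.8 103.7]
[0.4916 0.1641 0.03  ] [ 38.7 -35.4 103.9]
[0.5533 0.1793 0.03  ] [ 38.8  28.2 103.6]
[-5.60510157e-03 -4.86660741e-04 -9.99984173e-01]
```

```bash
python3 -m handwheel '[[[-1,0,0,0,0,0,0],[-1,0,0,0,0,0,0],[-1,0,0,0,0,0,0]]]'
python3 - <<'E'
from h import *
from bench import status,camera
o=status.get_obs();w=camera("wrist");T=tcpT(o)@w["hand_eye"];M=tcpT(o)
np.savez("w7.npz",T=T,M=M,**{k:np.array(v) for k,v in w.items()})
f=w["frame"];cv2.imwrite("pics/w7.png",cv2.resize(cv2.convertScaleAbs(f[0:250,190:320],alpha=3.5),None,fx=2.4,fy=2.4,interpolation=2))
P=cloud(w,T);Q=(P-M[:3,3])@M[:3,:3]
for x in range(-40,160,4):
    g=(abs(Q[...,0]*1000-x)<2)&(abs(Q[...,1])<.018)&(P[...,2]<.06)
    if g.any(): print(x,(np.median(P[g][:,2])*1000).round(1),end=" | ")
E
```

```text
time_s: 13.22
eef_pos: [0.5391, 0.137, 0.1414]
eef_rot: [0.001, 0.617, 0.787, 0.001]
wrist_force: [-0.2, -0.3, 0.1]
opening: 0.333
grasp_force: 59.4
-28 9.5 | -24 9.7 | -20 9.5 | -16 9.5 | -12 9.5 | -8 9.5 | -4 9.5 | 0 9.4 | 4 9.5 | 8 9.4 | 12 9.4 | 16 9.5 | 20 9.7 | 24 25.8 | 28 26.0 | 32 15.7 | 36 9.6 | 40 9.4 | 44 9.4 | 48 9.4 | 52 9.5 | 56 9.5 | 60 9.6 | 64 9.5 | 68 9.5 | 72 9.5 | 76 9.4 | 80 9.5 | 84 9.5 | 88 25.5 | 92 25.7 | 96 9.5 | 100 9.3 | 104 9.3 | 108 9.4 | 112 9.6 | 116 9.5 | 120 9.6 | 124 9.2 | 128 9.5 | 132 9.5 | 136 9.5 | 140 9.5 | 144 9.6 | 148 19.0 | 152 29.6 | 156 29.3 |
```

View pics/w7.png

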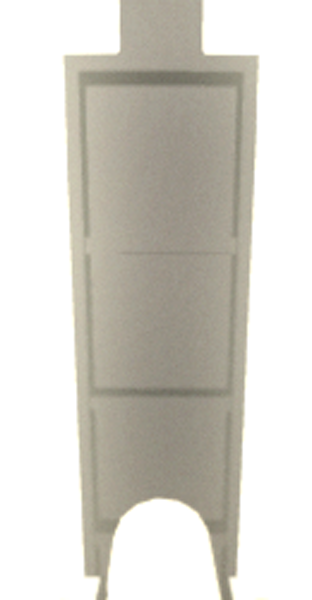

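The depth profile shows floor from about -30 to +22 mm along tool x around the flask, so I'll shift by -3 mm. The next compartments are centred at +59 and +121 mm.

```bash
python3 -m handwheel '[[[-1,-0.3,0,3,0,0,0],[-1,-0.3,0,6,0,0,0],[-1,-0.3,0,8,0,0,0],[-1,-0.3,0,8.5,0,0,0],[-1,-0.3,0,8.7,0,0,0],[-1,-0.3,0,8.8,0,0,0],[-1,-0.3,0,8.85,0,0,0],[-1,-0.3,0,8.9,0,0,0],[-1,-0.3,0,8.9,0,0,0],[-1,-0.3,0,8.9,0,0,0]]]'
```

```text
time_s: 14.52
eef_pos: [0.539, 0.1342, 0.0511]
eef_rot: [0.0, 0.616, 0.787, 0.0]
wrist_force: [0.0, 0.3, 1.3]
opening: 0.327
grasp_force: 59.6
```

```bash
python3 -m handwheel '[[[-1,0,0,0.05,0,0,0],[-1,0,0,0.05,0,0,0],[-1,0,0,0.05,0,0,0]]]'
```

```text
time_s: 14.9
eef_pos: [0.539, 0.1342, 0.0511]
eef_rot: [0.0, 0.616, 0.787, 0.0]
wrist_force: [-2.8, 0.3, 6.3]
opening: 0.329
grasp_force: 60.2
```

```bash
python3 -m handwheel '[[[0,0,0,0,0,0,0],[1,0,0,0,0,0,0],[1,0,0,0,0,0,0],[1,0,0,0,0,0,0],[1,0,0,-5,0,0,0],[1,0,0,-10.5,0,0,0],[1,0,0,-10.5,0,0,0],[1,-6,-1.2,-10.5,0,0,2],[1,-12,-2.4,-10.5,0,0,4],[1,-18,-3.6,-10.5,0,0,6]]]'
python3 -m handwheel '[[[1,-6,-1,0,0,0,2],[1,-12,-2,0,0,0,4],[1,-17.9,-2.35,0,0,0,5.4],[1,-17.9,-2.35,0,0,0,5.4],[1,-17.9,-2.35,0,0,0,5.4],[1,-17.9,-2.35,0,0,0,5.4],[1,-17.9,-2.35,0,0,0,5.4]]]'
cat > look.py <<'E'
import sys
from h import *
from bench import status,camera
z=float(sys.argv[1]);o=status.get_obs();w=camera("wrist");T=tcpT(o)@w["hand_eye"]
hsv=cv2.cvtColor(w["frame"],cv2.COLOR_BGR2HSV)
m=((abs(hsv[...,0].astype(int)-112)<14)&(hsv[...,1]>120)).astype(np.uint8)
n,L,s,ce=cv2.connectedComponentsWithStats(m)
P=cloud(w,T)
for i in range(1,n):
    if s[i,4]>60:
        t=P[(L==i)&(abs(P[...,2]-z)<.004)]
        print(ce[i].round(),s[i],atz(w,[ce[i]],z,T).round(4),"depth top",len(t),t.mean(0).round(4) if len(t) else "")
g=(w["frame"].min(2)>130)&(P[...,2]>.06)&(P[...,2]<.08);print("yaw now",np.degrees(np.arctan2(tcpT(o)[1,1],tcpT(o)[0,1])).round(2))
if g.sum()>30: print("white",cv2.minAreaRect((P[g][:,:2]*1000).astype(np.float32)))
cv2.imwrite(sys.argv[2],cv2.convertScaleAbs(w["frame"],alpha=1.6))
E
python3 look.py .086 pics/j.png
```

```text
time_s: 16.15
eef_pos: [0.5462, -0.0506, 0.1543]
eef_rot: [-0.001, 0.657, 0.754, -0.0]
wrist_force: [1.3, 0.1, 0.7]
opening: 1.002
grasp_force: 0.0
time_s: 17.02
eef_pos: [0.5483, -0.2284, 0.1552]
eef_rot: [-0.0, 0.691, 0.723, 0.0]
wrist_force: [0.2, 0.2, -0.2]
opening: 0.999
grasp_force: 0.0
[271. 211.] [ 250  190   43   41 1332] [[ 0.5597 -0.2263  0.086 ]] depth top 1306 [ 0.56   -0.2269  0.0853]
[268. 275.] [256 259  26  29 542] [[ 0.561  -0.2907  0.086 ]] depth top 24 [ 0.5589 -0.2783  0.0872]
yaw now 2.59
white ((560.4345092773438, -279.4584045410156), (25.33295440673828, 10.446900367736816), 2.7221932411193848)
```

```bash
python3 -m handwheel '[[[1,0.2,1.15,3,0,0,0],[1,0.2,1.15,6,0,0,0],[1,0.2,1.15,9,0,0,0],[1,0.2,1.15,11.3,0,0,0],[1,0.2,1.15,11.3,0,0,0],[-1,0.2,1.15,11.3,0,0,0],[-1,0.2,1.15,11.3,0,0,0],[-1,0.2,1.15,11.3,0,0,0],[-1,0.2,1.15,11.3,0,0,0],[-1,0.2,1.15,11.3,0,0,0]]]'
python3 -c "
from h import *
print(plan([.56,-.227,.05],.045,[.525,.194,.05],.24))"
```

```text
time_s: 18.32
eef_pos: [0.5604, -0.2278, 0.0437]
eef_rot: [0.001, 0.692, 0.722, 0.0]
wrist_force: [-1.5, 0.5, 6.1]
opening: 0.412
grasp_force: 59.1
(array([42.21, -1.6 ,  0.  ]), np.float64(-11.2))
```

```bash
python3 -m handwheel '[[[-1,0,0,-4,0,0,0],[-1,0,0,-9,0,0,0],[-1,0,0,-14,0,0,0],[-1,0,0,-14,0,0,0],[-1,6,-0.2,-14,0,0,-3],[-1,12,-0.4,-14,0,0,-6],[-1,18,-0.7,-14,0,0,-9],[-1,24,-0.9,-14,0,0,-11.2],[-1,30,-1.2,-14,0,0,-11.2],[-1,36,-1.4,-14,0,0,-11.2]]]'
python3 -m handwheel '[[[-1,6.3,1.0,0,0,0,0],[-1,6.3,1.0,0,0,0,0],[-1,6.3,1.0,0,0,0,0],[-1,6.3,1.0,0,0,0,0],[-1,6.3,1.0,3,0,0,0],[-1,6.3,1.0,5,0,0,0],[-1,6.3,1.0,5,0,0,0],[-1,6.3,1.0,5,0,0,0]]]'
python3 - <<'E'
from h import *
from bench import status,camera
o=status.get_obs();print(delta(o,[.525,.194,.0437],.24))
w=camera("wrist");M=tcpT(o);T=M@w["hand_eye"];P=cloud(w,T);Q=(P-M[:3,3])@M[:3,:3]
for x in range(-40,120,4):
    g=(abs(Q[...,0]*1000-x)<2)&(abs(Q[...,1])<.026)&(P[...,2]<.06)
    if g.any(): print(x,(np.median(P[g][:,2])*1000).round(1),end=" | ")
print()
for y in range(-44,46,4):
    g=(abs(Q[...,1]*1000-y)<2)&(Q[...,0]<.08)&(Q[...,0]>.04)&(P[...,2]<.06)
    if g.any(): print(y,(np.median(P[g][:,2])*1000).round(1),end=" | ")
E
```

```text
time_s: 19.58
eef_pos: [0.5289, 0.1336, 0.1813]
eef_rot: [-0.001, 0.618, 0.786, -0.0]
wrist_force: [0.6, 0.3, -1.0]
opening: 0.414
grasp_force: 59.9
time_s: 20.58
eef_pos: [0.5256, 0.1946, 0.1331]
eef_rot: [0.0, 0.618, 0.786, 0.0]
wrist_force: [0.4, -0.5, -0.5]
opening: 0.417
grasp_force: 59.9
(array([-0.04, -0.09,  8.94]), np.float64(-0.2))
-40 8.9 | -32 25.8 | -28 17.0 | -24 9.3 | -20 9.3 | -16 9.7 | -12 9.4 | -8 9.6 | -4 9.5 | 0 9.5 | 4 9.6 | 8 9.4 | 12 9.4 | 16 9.7 | 20 9.5 | 24 9.6 | 28 25.8 | 32 24.9 | 36 9.5 | 40 9.5 | 44 9.4 | 48 9.5 | 52 9.5 | 56 9.6 | 60 9.5 | 64 9.5 | 68 9.4 | 72 9.4 | 76 9.5 | 80 9.5 | 84 9.4 | 88 9.5 | 92 29.4 | 96 29.3 | 100 28.8 | 104 29.1 | 108 28.8 | 112 0.8 | 116 -0.6 | 
-44 -0.7 | -40 -0.3 | -36 29.4 | -32 28.6 | -28 9.5 | -24 9.5 | -20 9.6 | -16 9.4 | -12 9.6 | -8 9.5 | -4 9.6 | 0 9.5 | 4 9.5 | 8 9.5 | 12 9.4 | 16 9.5 | 20 9.5 | 24 9.5 | 28 28.7 | 32 29.4 | 36 -0.5 | 40 -0.6 | 44 -0.6 |
```

Centred over the +30 compartment: floor runs from -28 to +26 mm along the row and ±28 mm across. I'll lower the jar.

```bash
python3 -m handwheel '[[[-1,0,0,3,0,0,0],[-1,0,0,6,0,0,0],[-1,0,0,8,0,0,0],[-1,0,0,8.5,0,0,0],[-1,0,0,8.7,0,0,0],[-1,0,0,8.8,0,0,0],[-1,0,0,8.9,0,0,0],[-1,0,0,8.95,0,0,0],[-1,0,0,8.95,0,0,0],[-1,0,0,8.95,0,0,0]]]'
```

```text
time_s: 21.88
eef_pos: [0.5254, 0.1955, 0.0437]
eef_rot: [0.0, 0.618, 0.786, 0.0]
wrist_force: [-1.9, -0.6, 5.9]
opening: 0.417
grasp_force: 60.1
```

```bash
python3 -m handwheel '[[[0,0,0,0,0,0,0],[1,0,0,0,0,0,0],[1,0,0,0,0,0,0],[1,0,0,0,0,0,0],[1,0,0,-5,0,0,0],[1,0,0,-11,0,0,0],[1,0,0,-11,0,0,0],[1,-6,-1,-11,0,0,2],[1,-12,-2,-11,0,0,4],[1,-18,-3,-11,0,0,6]]]'
python3 -m handwheel '[[[1,-6,-0.5,0,0,0,2],[1,-12,-1,0,0,0,4],[1,-18,-1.4,0,0,0,5.2],[1,-24,-1.8,0,0,0,5.2],[1,-30,-1.8,0,0,0,5.2],[1,-30,-1.8,0,0,0,5.2],[1,-30,-1.8,0,0,0,5.2],[1,-30,-1.8,0,0,0,5.2],[1,-30,-1.8,0,0,0,5.2]]]'
python3 look.py .094 pics/sq.png
```

```text
time_s: 23.12
eef_pos: [0.5377, 0.012, 0.1519]
eef_rot: [-0.0, 0.658, 0.753, -0.0]
wrist_force: [1.0, 0.9, 0.2]
opening: 1.002
grasp_force: 0.0
time_s: 24.25
eef_pos: [0.5607, -0.2849, 0.1528]
eef_rot: [-0.0, 0.691, 0.723, 0.0]
wrist_force: [1.1, 0.2, -1.0]
opening: 0.998
grasp_force: 0.0
[258. 219.] [243 206  30  28 603] [[ 0.5606 -0.287   0.094 ]] depth top 599 [ 0.5607 -0.2874  0.0932]
yaw now 2.58
white ((559.9602661132812, -279.8876647949219), (26.091983795166016, 9.724591255187988), 4.388753414154053)
```

View pics/sq.png

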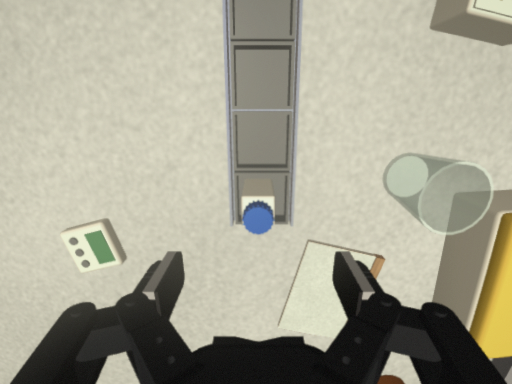

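The square cap is at (258,218), level and centred between the fingers. The plate under the right finger needs a height check before I go down.

Run:
```python
from h import *
from bench import status,camera
o=status.get_obs();w=camera("wrist");M=tcpT(o);T=M@w["hand_eye"];P=cloud(w,T);Q=(P-M[:3,3])@M[:3,:3]
print(P[290,310],P[260,340],P[265,378])
g=(abs(Q[...,0])<.04)&(abs(Q[...,1])>.036)&(abs(Q[...,1])<.075)&(P[...,2]<.11);print(P[g][:,2].max(),g.sum())
```

```text
[ 0.63541483 -0.42276185  0.0067807 ] [ 0.60292326 -0.27276976  0.17617646] [ 0.71713246 -0.38023527  0.00862242]
0.022427141388321137 4394
```

```bash
python3 -m handwheel '[[[1,-0.2,0,3,0,0,0],[1,-0.2,0,6,0,0,0],[1,-0.2,0,9,0,0,0],[1,-0.2,0,10.7,0,0,0],[1,-0.2,0,10.7,0,0,0],[-1,-0.2,0,10.7,0,0,0],[-1,-0.2,0,10.7,0,0,0],[-1,-0.2,0,10.7,0,0,0],[-1,-0.2,0,10.7,0,0,0],[-1,-0.2,0,10.7,0,0,0]]]'
python3 -c "
from h import *
print(plan([.5605,-.287,.05],.045,[.5107,.2535,.05],.24))"
```

```text
time_s: 25.6
eef_pos: [0.5612, -0.2888, 0.0469]
eef_rot: [0.001, 0.692, 0.722, 0.0]
wrist_force: [-1.7, 0.1, 6.4]
opening: 0.338
grasp_force: 59.9
(array([54.22, -2.54,  0.  ]), np.float64(-11.2))
```

```bash
python3 -m handwheel '[[[-1,0,0,-4,0,0,0],[-1,0,0,-9,0,0,0],[-1,0,0,-14,0,0,0],[-1,0,0,-14,0,0,0],[-1,6,-0.3,-14,0,0,-3],[-1,12,-0.6,-14,0,0,-6],[-1,18,-0.8,-14,0,0,-9],[-1,24,-1.1,-14,0,0,-11.2],[-1,30,-1.4,-14,0,0,-11.2],[-1,36,-1.7,-14,0,0,-11.2]]]'
python3 -m handwheel '[[[-1,6,1,0,0,0,0],[-1,12,2,0,0,0,0],[-1,18,2.8,0,0,0,0],[-1,18,2.8,0,0,0,0],[-1,18,2.8,0,0,0,0],[-1,18,2.8,0,0,0,0],[-1,18,2.8,3,0,0,0],[-1,18,2.8,5,0,0,0],[-1,18,2.8,5,0,0,0],[-1,18,2.8,5,0,0,0]]]'
python3 - <<'E'
from h import *
from bench import status,camera
o=status.get_obs();print(delta(o,[.5105,.2545,.0469],.24))
w=camera("wrist");M=tcpT(o);T=M@w["hand_eye"];P=cloud(w,T);Q=(P-M[:3,3])@M[:3,:3]
for x in range(-44,60,4):
    g=(abs(Q[...,0]*1000-x)<2)&(abs(Q[...,1])<.026)&(P[...,2]<.06)
    if g.any(): print(x,(np.median(P[g][:,2])*1000).round(1),end=" | ")
print()
for y in range(-44,46,4):
    g=(abs(Q[...,1]*1000-y)<2)&(Q[...,0]<.022)&(Q[...,0]>-.02)&(P[...,2]<.05)
    if g.any(): print(y,(np.median(P[g][:,2])*1000).round(1),end=" | ")
E
```

```text
time_s: 26.85
eef_pos: [0.5268, 0.0725, 0.1845]
eef_rot: [-0.001, 0.618, 0.786, -0.0]
wrist_force: [0.6, 0.1, -0.2]
opening: 0.341
grasp_force: 59.4
time_s: 28.1
eef_pos: [0.5135, 0.2515, 0.1366]
eef_rot: [0.0, 0.618, 0.786, 0.0]
wrist_force: [-0.2, -0.2, 0.2]
opening: 0.339
grasp_force: 59.4
(array([ 0.37, -0.23,  8.97]), np.float64(-0.2))
-36 8.9 | -32 30.1 | -28 25.4 | -24 18.4 | -20 9.4 | -16 9.4 | -12 9.5 | -8 9.5 | -4 9.4 | 0 9.4 | 4 9.6 | 8 9.4 | 12 9.6 | 16 9.5 | 20 9.5 | 24 9.3 | 28 10.0 | 32 29.4 | 36 29.0 | 40 29.1 | 44 29.3 | 48 28.9 | 52 0.1 | 56 -0.5 | 
-44 -0.4 | -40 29.0 | -36 29.4 | -32 19.1 | -28 9.5 | -24 9.5 | -20 9.4 | -16 9.4 | -12 9.5 | -8 9.4 | -4 9.5 | 0 9.5 | 4 9.5 | 8 9.4 | 12 9.5 | 16 9.4 | 20 9.5 | 24 9.7 | 28 29.3 | 32 29.3 | 36 -0.5 | 40 -0.7 | 44 -0.5 |
```

Floor runs from -23 to +29 mm along the row and -31 to +26 mm across, so I'll shift +0.35 and -0.25 cm and lower.

```bash
python3 -m handwheel '[[[-1,0.35,-0.25,3,0,0,0],[-1,0.35,-0.25,6,0,0,0],[-1,0.35,-0.25,8,0,0,0],[-1,0.35,-0.25,8.5,0,0,0],[-1,0.35,-0.25,8.7,0,0,0],[-1,0.35,-0.25,8.8,0,0,0],[-1,0.35,-0.25,8.9,0,0,0],[-1,0.35,-0.25,8.95,0,0,0],[-1,0.35,-0.25,8.95,0,0,0],[-1,0.35,-0.25,8.95,0,0,0]]]'
```

```text
time_s: 29.4
eef_pos: [0.5098, 0.2551, 0.0469]
eef_rot: [0.0, 0.618, 0.786, 0.0]
wrist_force: [-1.5, -0.0, 5.1]
opening: 0.337
grasp_force: 60.0
```

Contact at the expected height. I'll release, lift clear and look.

```bash
python3 -m handwheel '[[[0,0,0,0,0,0,0],[1,0,0,0,0,0,0],[1,0,0,0,0,0,0],[1,0,0,0,0,0,0],[1,0,0,-5,0,0,0],[1,0,0,-11,0,0,0],[1,-5,0,-17,0,0,0],[1,-10,0,-22,0,0,0],[1,-10,0,-22,0,0,0],[1,-10,0,-22,0,0,0]]]'
python3 - <<'E'
from h import *
from bench import status,camera
a=camera("wrist")["frame"][:384];b=camera("scene")["frame"]
a=cv2.resize(a[:300,150:350],(400,600));b=cv2.resize(b[100:250,230:400],(400,353))
im=np.zeros((600,800,3),np.uint8);im[:,:400]=a;im[:353,400:]=b
cv2.imwrite("pics/end.png",cv2.convertScaleAbs(im,alpha=1.6))
E
```

```text
time_s: 30.65
eef_pos: [0.5337, 0.1572, 0.2669]
eef_rot: [0.001, 0.619, 0.786, 0.001]
wrist_force: [0.5, 1.1, -0.1]
opening: 1.0
grasp_force: 0.0
```

View pics/end.png

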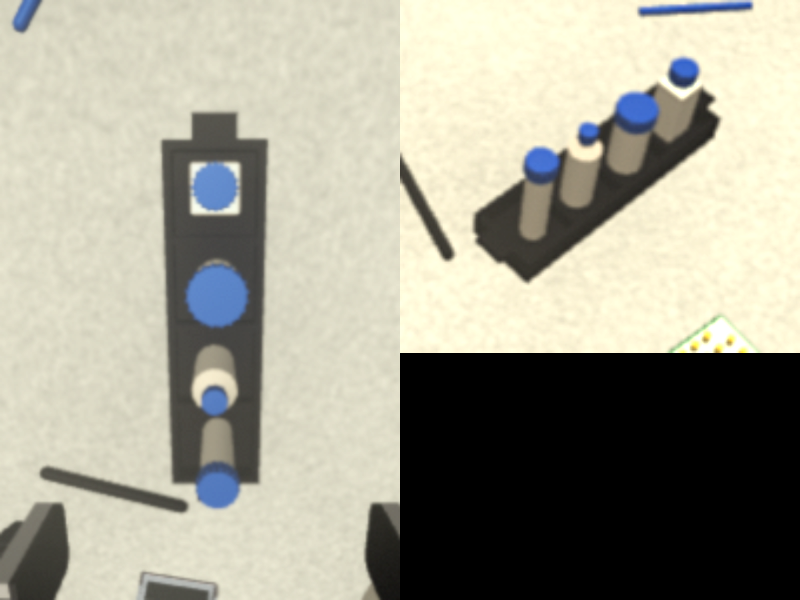

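The wrist view shows all four upright, one per compartment: square (215,187), jar (216,295), flask (214,395) and tube (217,480), left end to right end. The order is mirrored and the gripper is clear.

```bash
python3 -c "
from bench import ctrl
print(ctrl.hand_in())"
```

```text
the job is handed in; nothing more can be done
None
```

All four vessels stand upright in the tray in mirrored order (left to right: square bottle, jar, flask, tube), and I handed the job in at about 31 s on the robot clock; no verdict came back.

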